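# Make up the parts trays for a bass and a guitar

### The job

Make up the two parts trays for today's builds. In the blue tray, for the bass, lay the black soapbar pickup in the middle long bay and the black knob in the round bay; in the red tray, for the guitar, lay the cream single-coil pickup in the outer long bay (the one away from the round bay), the chrome humbucker in the middle long bay and the gold knob in the round bay. Every part lies flat on the floor of its bay, right way up, and the zebra pickup and the cream knob, which belong to another order, stay where they are.

Things in the scene. Friction and masses are not known exactly. Their poses are not given: they have to be found in the camera images.
- bass_tray: Blue kit tray (bass), fixed, 136 x 210 x 10 mm (x, y, z), z up, origin at the centre of its underside; turned a different way from the other tray. Bays in a row along its y, all at x = 0: outer long bay (116 x 60 mm) at y = -65 mm, middle long bay (same) at y = +5 mm, round bay (50 mm across) at y = +70 mm. Grey bay floor 5 mm above the underside; coloured plate 5 mm higher.
- guitar_tray: Red kit tray (guitar), fixed, 136 x 210 x 10 mm (x, y, z), z up, origin at the centre of its underside; turned a different way from the other tray. Bays in a row along its y, all at x = 0: outer long bay (116 x 60 mm) at y = -65 mm, middle long bay (same) at y = +5 mm, round bay (50 mm across) at y = +70 mm. Grey bay floor 5 mm above the underside; coloured plate 5 mm higher.
- soapbar: Bass soapbar pickup: plain black block 96 x 38 x 22 mm (x, y, z) with a steel screw near each end, loose, about 140 g. Origin at the centre of its underside, long axis x, z up; it lies flat on the bench at the start.
- humbucker: Chrome-covered humbucker pickup: bright metal block 70 x 38 mm, 22 mm high, with one row of six dark screws on top; brass ears 3 mm thick at the foot make it 84 mm long; loose, about 130 g. Origin at the centre of its underside, long axis x, z up; it lies flat on the bench at the start.
- single_coil: Single-coil pickup: narrow cream cover 70 x 18 mm, top 22 mm above the underside, with six steel poles, on a black foot 83 x 28 x 3 mm; loose, about 80 g. Origin at the centre of its underside, long axis x, z up; it lies flat on the bench at the start.
- black_knob: Black control knob, upright cylinder 25 mm across and 20 mm high, loose (about 30 g), standing on the bench. Origin at the centre of its underside, z up.
- gold_knob: Gold (brass) control knob, upright cylinder 25 mm across and 20 mm high, loose (about 30 g), standing on the bench. Origin at the centre of its underside, z up.
- zebra: Zebra humbucker pickup, one coil cream and one black, each with six poles: 70 x 38 mm, 22 mm high, brass ears to 84 mm; loose. Belongs to another order: stays where it lies. Origin at the centre of its underside, long axis x, z up; it lies flat on the bench at the start.
- cream_knob: Cream control knob, upright cylinder 25 mm across and 20 mm high, loose (about 30 g), standing on the bench. Origin at the centre of its underside, z up. Belongs to another order: stays where it is.

How it is judged:
At the end, for the whole second after the job is handed in: Each of the five parts is on the floor of its own bay (underside under 6.8 mm above the tray's), pickups within 18 mm and knobs within 15 mm of the bay centre along x and y, level to 0.1 rad, released, at rest; the zebra pickup and cream knob are within 20 mm of their start (x of soapbar in the frame of bass_tray between -0.018 and 0.018 m and y of soapbar in the frame of bass_tray between -0.013 and 0.023 m and z of each of soapbar, black_knob in the frame of bass_tray below 0.0068 m and angle between each of soapbar, black_knob, humbucker, single_coil, gold_knob's own z axis and vertical below 0.1 rad and linear speed of each of soapbar, black_knob, humbucker, single_coil, gold_knob below 0.02 m/s and contact force between each of soapbar, black_knob, humbucker, single_coil, gold_knob and the fingers below 0.1 N and x of black_knob in the frame of bass_tray between -0.015 and 0.015 m and y of black_knob in the frame of bass_tray between 0.055 and 0.085 m and x of humbucker in the frame of guitar_tray between -0.018 and 0.018 m and y of humbucker in the frame of guitar_tray between -0.013 and 0.023 m and z of each of humbucker, single_coil, gold_knob in the frame of guitar_tray below 0.0068 m and x of single_coil in the frame of guitar_tray between -0.018 and 0.018 m and y of single_coil in the frame of guitar_tray between -0.083 and -0.047 m and x of gold_knob in the frame of guitar_tray between -0.015 and 0.015 m and y of gold_knob in the frame of guitar_tray between 0.055 and 0.085 m and distance of each of zebra, cream_knob from where it was at the start of the episode below 0.02 m); the robot touches nothing.
It fails at once if the zebra pickup or the cream knob was taken or pushed away (20 mm or more) (distance of any of zebra, cream_knob from where it was at the start of the episode above 0.02 m).
It also fails if it takes over 120 s, if anything falls off the work surface, if the arm or the gripper's body presses on something with over 40 N, if the wrist force passes 120 N, or if a joint passes its speed limit or range.

### The arm

A 6-joint arm with a two-finger parallel gripper is mounted at the origin on the work surface. World frame = base frame: x ahead of the robot, y to its left, z up, the work surface at z = 0. Lengths are in m, angles in rad, forces in N, time in s.
With the tool pointing down it reaches from about 0.3 to 0.775 m from the base axis. Payload 14.6 kg.
Tool frame: the origin (TCP) lies at the very end of the fingers, on their centre line; the grasp point (between the pads) lies 19 mm behind it; z points along the fingers, y is the line along which they close (so a half turn about z gives the same grasp; the last joint's range is limited). The gripper opens to 94 mm and grips with 3 to 60 N. Pads are 16 mm wide; open, the fingers measure 119 mm over their backs; the gripper's body (75 mm by 177 mm) begins 78 mm behind the grasp point.
Start: joints at [1.11, 0.3, 1.521, -0, 1.321, -0.067], TCP at [0.211, 0.508, 0.205] pointing down, gripper open.
Joint ranges: [-3.03, 3.03], [-0.79, 2.21], [0.23, 2.52], [-1.04, 4.18], [0, 3.07], [-2.55, 2.55]. Speed limits (rad/s): [2.22, 2.22, 2.57, 3.14, 3.14, 3.14].

### API

Orientations are given as [roll, pitch, yaw] about the fixed x, y, z axes, in that order (R = Rz(yaw) Ry(pitch) Rx(roll)).
In Python, from station import ctrl gives the robot as it stands.
- The arm moves only by the tool move_arm, never from a script. Its argument "increments" is a list of rows, each a list of 7 numbers: the opening, from 0 (shut) to 1 (fully open), then the shift along the tool's x, y, z in units of 50 mm (1.0 is 50 mm), then the turn, a rotation vector about the tool's x, y, z in rad. In form: [[claw, tx, ty, tz, rx, ry, rz], ...]. A call has 1 to 20 rows; each row shifts and turns the commanded pose from where the row before left it, along the tool's axes as they then stand; what a row does not reach is not made up. A row lasts 1/10 s, in which the tool goes at most 50 mm and 8.59 degrees, less where a joint would pass 70% of its speed; a pose out of reach is approached as far as the arm can. A call is refused whole if a number of a shift passes 1 or a number of a turn 0.15, either way. A call with a gripper value outside its range is refused whole. The fingers move at their own pace and stop on an object; "force" is the grip in N (left out, the last holds). Time passes only in rows, so rows that do not move let the fingers close. It gives the time, the measured TCP pose, the force, the opening and the grip force at its end, in the units of the state.
- ctrl.get_obs(): the state, without advancing time (a new reading comes with each control period).
- ctrl.camera(name): name is "scene" or "top" or "wrist"; returns a dict with "color" (400x640x3 uint8, blue, green, red), "K" (3x3 intrinsics, pixels), "pose" (4x4, takes a point from camera to world coordinates); the wrist camera has in their place "tool_from_camera" (4x4, takes a point from camera to tool coordinates, whose origin is the TCP and whose axes are the flange's). Camera axes: x right, y down, z forward; pixel columns grow to the right and rows downward; lengths in m; the calibration is good to about 2 mm. A picture is of the moment at which its call begins: read the wrist's pose just before it. There is no depth.
- ctrl.hand_in(): hands the job in; it is judged then, once.
Trained networks look in a picture, given as the dict that the camera call returned (one of the last four; its "shot" number tells which), for a name from the list of things; names that differ only in an ending like _2 or _b are one class to them, and where a whole thing is asked for, a point or a joint stands for the part that bears it (a point fixed in the world has none). Each returns a list of dicts, best first, with "conf" (0 to 1); they miss things now and then, are a little off and sometimes report something else, mostly with a low value. They report only what shows in the picture. A call takes as long as a camera call.
- ctrl.cut_out(name, picture): "mask" (400x640 bool, what is visible of it) and "centre" ([row, column] in pixels, amid what is visible of it).
The state is a dict: "time_s": time; "qpos": joint angles; "joint_vel": joint speeds; "tau": joint torques, N m; "ee_pos": TCP position; "eef_rot": TCP orientation; "force": force on the tool from outside, world axes, zero at the start; "moment": the same for the moment, N m; "grip_width": finger opening in m; "grip_force": force on a finger pad.
Only numpy, scipy, OpenCV 4.12 (cv2) and the standard library are available. Lean on these libraries where they do the work, as an engineer would, in place of code of your own. Each camera call takes 0.05 s, during which the arm holds its last target. There are 200 camera calls.

## Working session

There is one attempt and no reset: what is moved stays moved. The work goes in short steps, Python scripts to look and compute and a tool call to move; the robot and the scene stay as the last step left them, time stands still between calls to the robot, and variables do not carry over. Pictures are saved under pics/ and viewed, at most 14 in all, crops included, and the job is handed in when it is done.

Besides the shell and the picture viewer there is one more tool, called after "Call:" as name(argument=value, ...) on one line, values as JSON. move_arm: Moves the arm, as the interface text tells. Its arguments: {"type":"object","properties":{"increments":{"type":"array","items":{"type":"array","items":{"type":"number"}}},"force":{"type":"number"}},"required":["increments"]}

```bash
ls; mkdir -p pics
cat > h.py <<'E'
import numpy as np, cv2
from station import ctrl
from scipy.spatial.transform import Rotation as R
def to_plane(c,uv,z):
    uv=np.atleast_2d(np.array(uv,float)); T=c["pose"] if "pose" in c else c["T"]; T=np.array(T)
    d=np.c_[uv,np.ones(len(uv))]@np.linalg.inv(np.array(c["K"])).T@T[:3,:3].T
    o=T[:3,3]; return o+d*((z-o[2])/d[:,2])[:,None]
E
python3 - <<'E'
from h import *
o=ctrl.get_obs(); print(o)
t=ctrl.camera("top"); cv2.imwrite("pics/top0.png",t["color"]); print(np.round(t["pose"],3),t["K"])
H={"soapbar":.022,"humbucker":.022,"single_coil":.022,"zebra":.022,"black_knob":.02,"gold_knob":.02,"cream_knob":.02,"bass_tray":.01,"guitar_tray":.01}
for n,h in H.items():
    for d in ctrl.cut_out(n,t)[:2]:
        m=d["mask"].astype(np.uint8)
        cs=max(cv2.findContours(m,0,1)[0],key=cv2.contourArea)
        p=to_plane(t,cs[:,0,:],h)[:,:2]
        r=cv2.minAreaRect((p*1000).astype(np.float32))
        print(n,round(d["conf"],2),np.round(d["centre"]),m.sum(),np.round(r[0],1),np.round(r[1],1),round(r[2],1))
s=ctrl.camera("scene"); cv2.imwrite("pics/scene0.png",s["color"])
E
```

```text
pics
{'time_s': 0.0, 'qpos': array([ 1.11041328e+00,  3.00511796e-01,  1.52160203e+00, -3.94612293e-05,
        1.32070498e+00, -6.66067970e-02]), 'joint_vel': array([-0.00058725, -0.00018128,  0.00027318,  0.00063185,  0.00155615,
       -0.00057854]), 'tau': array([-2.13575629e-03, -5.31803477e+01, -3.52739561e+01,  7.07559334e-02,
        2.43383349e-02, -8.02764430e-05]), 'ee_pos': array([0.21091654, 0.50765356, 0.20485515]), 'eef_rot': array([-3.14036668e+00, -4.34728188e-05,  2.74782617e+00]), 'force': array([0.91298096, 0.03732869, 0.25392251]), 'moment': array([0.00796343, 0.04086305, 0.03044093]), 'grip_force': 0.0, 'grip_width': 0.09386181162891605}
[[-0.027 -0.994  0.107  0.472]
 [-1.     0.026 -0.002 -0.007]
 [-0.    -0.107 -0.994  0.873]
 [ 0.     0.     0.     1.   ]] [[381.14006359   0.         322.51540504]
 [  0.         381.14006359 194.19241679]
 [  0.           0.           1.        ]]
soapbar 0.59 [155. 377.] 759 [ 655.5 -133.4] [96.8 41.7] 20.4
humbucker 0.72 [162. 211.] 603 [646.2 237.8] [81.7 41.8] 7.1
single_coil 0.97 [230. 152.] 441 [489.  373.4] [29.7 75.3] 88.7
zebra 0.59 [153. 265.] 588 [658.9 126.6] [43.2 78.8] 89.6
gold_knob 0.45 [157. 315.] 93 [642.    5.6] [22.8 22.6] 43.2
cream_knob 0.54 [222. 479.] 138 [ 488.5 -353.5] [29.4 24.5] 88.5
bass_tray 0.69 [242. 391.] 5800 [ 454.4 -157.4] [214.  138.5] 75.5
guitar_tray 0.58 [244. 256.] 5751 [462.6 144.2] [140. 213.] 16.7
```

```bash
python3 -c "
import cv2
cv2.imwrite('pics/top0b.png',cv2.resize(cv2.imread('pics/top0.png')[110:330,100:540],None,fx=1.8,fy=1.8,interpolation=2))"
```

```text
(no output)
```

View pics/top0b.png

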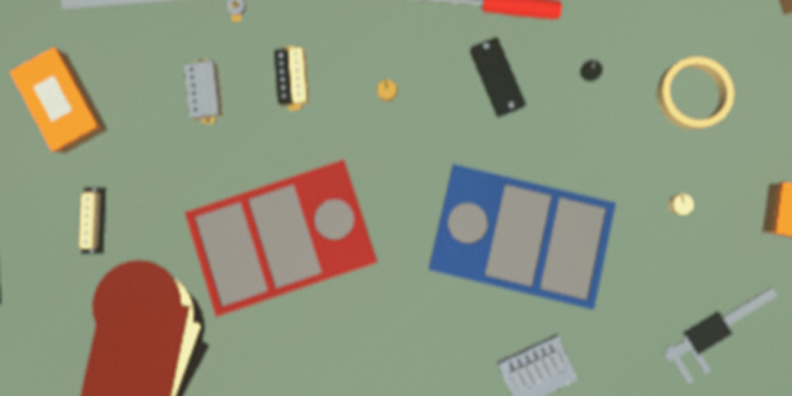

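View pics/scene0.png

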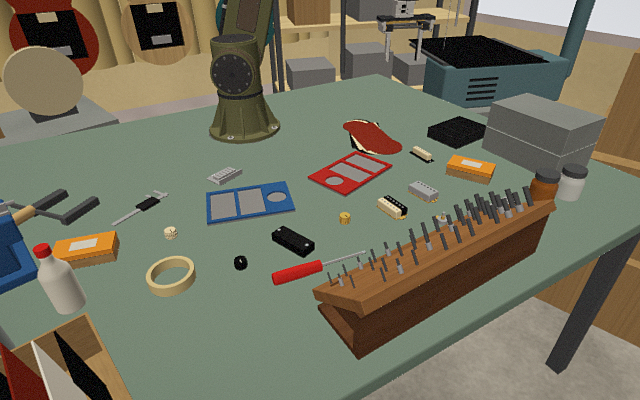

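The top view shows everything (true pixels): gold knob ≈(314,160), black knob ≈(428,149) (missed by the network), soapbar (377,155), humbucker (211,162), zebra (265,153), single-coil (152,230). The red tray's round bay points right (−y) and the blue tray's points left (+y). Next I refine the poses by silhouette fitting.

```bash
cat > fit.py <<'E'
from h import *
from scipy.optimize import minimize
from scipy.spatial.transform import Rotation as R
# boxes: (lx,ly,z0,z1) ; knobs as cylinders
M={"soapbar":[(96,38,0,22)],"humbucker":[(70,38,0,22),(84,20,0,3)],"zebra":[(70,38,0,22),(84,20,0,3)],
"single_coil":[(70,18,0,22),(83,28,0,3)],"bass_tray":[(136,210,0,10)],"guitar_tray":[(136,210,0,10)]}
def pts(n):
    if "knob" in n:
        a=np.linspace(0,2*np.pi,24,False)
        return [np.array([[12.5*np.cos(t),12.5*np.sin(t),z] for t in a for z in(0,20)])/1000]
    return [np.array([[sx*lx/2,sy*ly/2,z] for sx in(-1,1) for sy in(-1,1) for z in(z0,z1)])/1000 for lx,ly,z0,z1 in M[n]]
def render(c,n,p,S=8):
    T=np.linalg.inv(c["pose"]); m=np.zeros((400,640),np.uint8)
    Rz=R.from_euler("z",p[2]).as_matrix()
    for P in pts(n):
        w=P@Rz.T+[p[0],p[1],0]; q=(w@T[:3,:3].T+T[:3,3])@np.array(c["K"]).T
        uv=q[:,:2]/q[:,2:]
        cv2.fillConvexPoly(m,np.round(cv2.convexHull(uv.astype(np.float32))*256).astype(np.int32),255,cv2.LINE_AA,8)
    return m/255.
def fit(c,n,mask,p0):
    mf=cv2.GaussianBlur(mask.astype(float),(0,0),1)
    f=lambda v:((cv2.GaussianBlur(render(c,n,v/[1000,1000,100]),(0,0),1)-mf)**2).sum()
    v0=np.array(p0)*[1000,1000,100]
    s=np.vstack([v0,v0+[6,0,0],v0+[0,6,0],v0+[0,0,8]])
    r=minimize(f,v0,method="Nelder-Mead",options=dict(initial_simplex=s,xatol=.05,fatol=.05))
    return r.x/[1000,1000,100], 1-r.fun/mf.sum()
E
python3 - <<'E'
from fit import *
d=np.deg2rad
G={"soapbar":(.655,-.133,d(20)),"humbucker":(.646,.238,d(7)),"single_coil":(.489,.373,d(0)),"zebra":(.659,.1266,0),
"gold_knob":(.642,.006,0),"cream_knob":(.488,-.353,0),"black_knob":(.66,-.28,0),"bass_tray":(.454,-.157,d(-15)),"guitar_tray":(.4626,.144,d(180+17))}
out={k:[] for k in G}
for i in range(2):
    t=ctrl.camera("top")
    for n,p in G.items():
        if n=="black_knob":
            m=np.zeros((400,640),bool); m[138:160,417:440]=t["color"][138:160,417:440].max(2)<75
        else:
            D=ctrl.cut_out(n,t)
            if not D: print("miss",n); continue
            m=D[0]["mask"]
        x,q=fit(t,n,m,p); print(n,np.round(x[:2]*1000,1),round(np.rad2deg(x[2]),1),round(q,3),m.sum())
E
```

```text
soapbar [ 656.1 -135.6] 19.2 0.896 686
humbucker [650.5 241.3] 4.2 0.88 559
single_coil [489.4 380.9] -2.7 0.946 504
miss zebra
miss gold_knob
cream_knob [ 488.6 -358.5] 6.6 0.986 150
black_knob [ 662.6 -254.6] -10.4 0.474 71
bass_tray [ 454.9 -158.6] -14.9 0.995 5795
guitar_tray [461.4 144.1] 197.2 0.994 5736
soapbar [ 656.1 -134.9] 19.6 0.96 753
humbucker [650.4 240.9] 8.4 0.937 597
single_coil [489.7 381. ] -3.6 0.855 447
zebra [665.5 129.1] 3.8 0.906 541
miss gold_knob
cream_knob [ 489.2 -357.7] 5.2 0.958 135
black_knob [ 662.6 -254.3] -10.3 0.497 72
bass_tray [ 454.6 -158. ] -15.0 0.989 5670
guitar_tray [460.9 144.1] 197.0 0.995 5748
```

```bash
cat > go.py <<'E'
from h import *
import sys
def plan(x,y,z,yawdeg=None):
    o=ctrl.get_obs(); e=o["ee_pos"]; r=o["eef_rot"]; yw=r[2] if abs(abs(r[0])-np.pi)<1 else None
    if yawdeg is None: yawdeg=np.rad2deg(yw)
    best=[]
    for k in range(-3,4):
        t=np.deg2rad(yawdeg)+k*np.pi; q1=np.arctan2(y,x); q6=o["qpos"][5]-((t-yw)-(q1-o["qpos"][0]))
        if abs(q6)<2.4: best.append((abs(q6),t,q6))
    _,t,q6=min(best,key=lambda b:abs(b[1]-yw))
    d=np.array([x,y,z])-e
    tx=np.cos(t)*d[0]+np.sin(t)*d[1]; ty=np.sin(t)*d[0]-np.cos(t)*d[1]
    print("t %.1f ee"%o["time_s"],np.round(e,4),"yaw %.2f tilt %.3f %.3f"%(np.rad2deg(yw),np.pi-abs(r[0]),r[1]),"w %.4f"%o["grip_width"])
    print(" turn rz total %.3f | then shift units tx %.3f ty %.3f tz %.3f  (q6 %.2f)"%(-(t-yw),tx/.05,ty/.05,-d[2]/.05,q6))
if __name__=="__main__": plan(*map(float,sys.argv[1:]))
E
python3 go.py .4895 .381 .15 -3
```

```text
t 1.4 ee [0.211  0.5079 0.2055] yaw 157.44 tilt 0.000 -0.000 w 0.0939
 turn rz total -0.341 | then shift units tx -5.695 ty -2.243 tz 1.109  (q6 -0.86)
```

Call:
move_arm(increments=[[1,0,0,0,0,0,-0.114],[1,0,0,0,0,0,-0.114],[1,0,0,0,0,0,-0.113],[1,-0.3,-0.12,0.1,0,0,0],[1,-0.6,-0.24,0.1,0,0,0],[1,-0.6,-0.24,0.1,0,0,0],[1,-0.6,-0.24,0.1,0,0,0],[1,-0.6,-0.24,0.1,0,0,0],[1,-0.6,-0.24,0.1,0,0,0],[1,-0.6,-0.24,0.1,0,0,0],[1,-0.6,-0.24,0.1,0,0,0],[1,-0.6,-0.24,0.1,0,0,0],[1,-0.6,-0.24,0.1,0,0,0],[1,-0.3,-0.1,0.1,0,0,0],[1,-0.3,-0.1,0.1,0,0,0],[1,0,0,0,0,0,0],[1,0,0,0,0,0,0]])

```text
time_s: 3.15
ee_pos: [0.5185, 0.3678, 0.1453]
eef_rot: [-3.141, -0.0, 3.089]
force: [-0.0, 1.5, -0.4]
grip_width: 0.0943
grip_force: 0.0
```

```bash
cat >> fit.py <<'E'
def wcam():
    o=ctrl.get_obs(); c=ctrl.camera("wrist"); T=np.eye(4); T[:3,:3]=R.from_euler("xyz",o["eef_rot"]).as_matrix(); T[:3,3]=o["ee_pos"]
    c["pose"]=T@np.array(c["tool_from_camera"]); return c
E
python3 go.py .4895 .381 .15 -3
python3 - <<'E'
from fit import *
c=wcam(); cv2.imwrite("pics/w1.png",c["color"])
print(np.round(c["pose"],3))
for D in ctrl.cut_out("single_coil",c)[:1]:
    print(D["conf"],D["centre"],fit(c,"single_coil",D["mask"],(.4895,.381,np.deg2rad(-3))))
E
```

```text
t 3.1 ee [0.5185 0.3678 0.1453] yaw 176.96 tilt 0.000 -0.000 w 0.0943
 turn rz total -0.001 | then shift units tx 0.593 ty 0.234 tz -0.094  (q6 -0.86)
[[ 0.053  0.959  0.278  0.438]
 [ 0.999 -0.051 -0.015  0.372]
 [-0.001  0.278 -0.961  0.326]
 [ 0.     0.     0.     1.   ]]
0.85 [161.0, 330.0] (array([ 0.48997079,  0.38061452, -0.01879896]), np.float64(0.985934084823366))
```

View pics/w1.png

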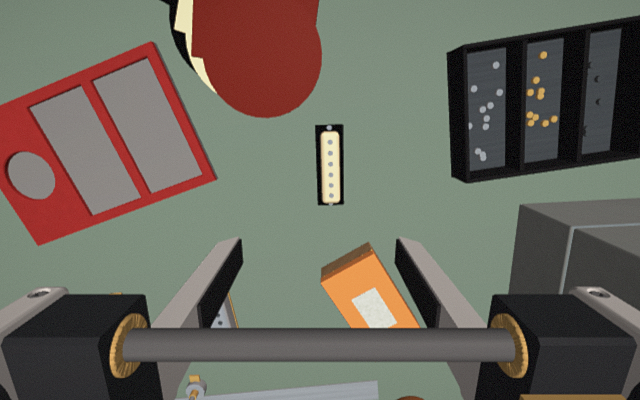

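The wrist view shows the single-coil at (330,161) and its fit agrees with the top camera to 1 mm. Now down to grasp it.

Call:
move_arm(force=15, increments=[[0.6,0.29,0.12,0.1,0,0,0],[0.6,0.29,0.12,0.4,0,0,0],[0.6,0,0,0.5,0,0,0],[0.6,0,0,0.5,0,0,0],[0.6,0,0,0.5,0,0,0],[0.6,0,0,0.3,0,0,0],[0.6,0,0,0.25,0,0,0],[0.6,0,0,0.2,0,0,0],[0.6,0,0,0,0,0,0],[0.6,0,0,0,0,0,0],[0,0,0,0,0,0,0],[0,0,0,0,0,0,0],[0,0,0,0,0,0,0],[0,0,0,0,0,0,0],[0,0,0,0,0,0,0],[0,0,0,0,0,0,0]])

```text
time_s: 4.85
ee_pos: [0.4908, 0.381, 0.008]
eef_rot: [3.142, 0.0, 3.089]
force: [0.1, -0.3, 1.0]
grip_width: 0.0179
grip_force: 14.9
```

```bash
python3 go.py .442 .206 .07 17
```

```text
t 4.8 ee [0.4908 0.381  0.008 ] yaw 176.97 tilt 0.000 0.000 w 0.0179
 turn rz total -0.350 | then shift units tx 1.956 ty -3.061 tz -1.239  (q6 -1.43)
```

Call:
move_arm(increments=[[0,0,0,-0.24,0,0,0],[0,0,0,-0.4,0,0,0],[0,0,0,-0.3,0,0,-0.1],[0,0,0,-0.3,0,0,-0.1],[0,0,0,0,0,0,-0.1],[0,0,0,0,0,0,-0.05],[0,0.16,-0.26,0,0,0,0],[0,0.3,-0.5,0,0,0,0],[0,0.35,-0.55,0,0,0,0],[0,0.35,-0.55,0,0,0,0],[0,0.35,-0.5,0,0,0,0],[0,0.25,-0.4,0,0,0,0],[0,0.2,-0.3,0,0,0,0],[0,0,0,0,0,0,0],[0,0,0,0,0,0,0]])

```text
time_s: 6.35
ee_pos: [0.4423, 0.2063, 0.0707]
eef_rot: [3.141, 0.001, -2.845]
force: [0.9, -0.2, -1.3]
grip_width: 0.018
grip_force: 14.9
```

```bash
python3 go.py .442 .206 .0135 17
```

```text
t 6.3 ee [0.4423 0.2063 0.0707] yaw -163.00 tilt 0.000 0.001 w 0.0180
 turn rz total -0.000 | then shift units tx 0.008 ty -0.004 tz 1.143  (q6 -1.43)
```

Call:
move_arm(increments=[[0,0,0,0.4,0,0,0],[0,0,0,0.4,0,0,0],[0,0,0,0.2,0,0,0],[0,0,0,0.14,0,0,0],[0,0,0,0,0,0,0],[0.4,0,0,0,0,0,0],[0.4,0,0,0,0,0,0],[0.4,0,0,0,0,0,0],[0.4,0,0,-0.2,0,0,0],[0.4,0,0,-0.5,0,0,0],[0.8,0,0,-0.8,0,0,0],[0.8,0,0,-0.8,0,0,0],[0.8,0,0,-0.4,0,0,0.08],[0.8,0,0,0,0,0,0.08],[0.8,0,0,0,0,0,0]])

```text
time_s: 7.85
ee_pos: [0.442, 0.206, 0.1492]
eef_rot: [3.141, 0.002, -3.006]
force: [-0.5, -0.6, -1.1]
grip_width: 0.0734
grip_force: 0.0
```

```bash
python3 go.py .64 .241 .15 8
python3 - <<'E'
from fit import *
c=wcam()
for n,g in [("humbucker",(.6505,.241,.13)),("zebra",(.665,.129,.05))]:
  for D in ctrl.cut_out(n,c)[:1]:
    print(n,D["conf"],D["centre"],D["mask"].sum(),fit(c,n,D["mask"],g))
E
```

```text
t 7.8 ee [0.442  0.206  0.1492] yaw -172.22 tilt 0.000 0.002 w 0.0734
 turn rz total -0.004 | then shift units tx -4.019 ty 0.142 tz -0.015  (q6 -1.35)
humbucker 0.55 [378.0, 324.8] 954 (array([0.65813432, 0.24104771, 0.09653825]), np.float64(-0.057440182439304044))
zebra 0.55 [376.0, 234.3] 1000 (array([ 0.71672921,  0.12686629, -0.11202042]), np.float64(0.7130129608354201))
```

Call:
move_arm(increments=[[0.8,-0.3,0.01,0,0,0,0],[0.8,-0.6,0.02,0,0,0,0],[0.8,-0.6,0.02,0,0,0,0],[0.8,-0.6,0.02,0,0,0,0],[0.8,-0.6,0.02,0,0,0,0],[0.8,-0.6,0.02,0,0,0,0],[0.8,-0.4,0.02,0,0,0,0],[0.8,-0.3,0.01,0,0,0,0],[0.8,0,0,0,0,0,0],[0.8,0,0,0,0,0,0]])

```text
time_s: 9.0
ee_pos: [0.6384, 0.2401, 0.1471]
eef_rot: [-3.141, -0.001, -3.004]
force: [0.5, -0.2, 0.1]
grip_width: 0.0752
grip_force: 0.0
```

```bash
python3 - <<'E'
from fit import *
c=wcam(); cv2.imwrite("pics/w2.png",c["color"])
for n,g in [("humbucker",(.6505,.241,.13)),("zebra",(.665,.129,.05))]:
  for D in ctrl.cut_out(n,c)[:1]:
    print(n,D["conf"],D["centre"],D["mask"].sum(),fit(c,n,D["mask"],g))
E
python3 go.py .6505 .241 .008 8
```

```text
humbucker 0.74 [206.1, 318.5] 2755 (array([0.65165496, 0.24069784, 0.11899015]), np.float64(0.9781466486128194))
zebra 0.67 [204.1, 208.9] 2990 (array([0.6661836 , 0.12845558, 0.05256077]), np.float64(0.9524521891145262))
t 9.2 ee [0.6384 0.2402 0.1482] yaw -172.11 tilt 0.000 -0.000 w 0.0754
 turn rz total -0.002 | then shift units tx -0.242 ty -0.018 tz 2.803  (q6 -1.36)
```

View pics/w2.png

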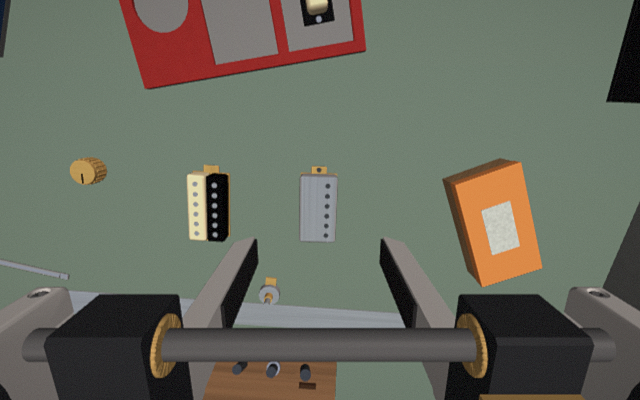

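The humbucker is at (318,206) with a fit of (0.652, 0.241, 6.8°), the zebra is well clear, and the single-coil lies in its bay.

Call:
move_arm(force=20, increments=[[0.7,-0.13,-0.01,0.3,0,0,0.02],[0.7,-0.13,0,0.5,0,0,0],[0.7,0,0,0.5,0,0,0],[0.7,0,0,0.5,0,0,0],[0.7,0,0,0.5,0,0,0],[0.7,0,0,0.3,0,0,0],[0.7,0,0,0.2,0,0,0],[0.7,0,0,0,0,0,0],[0,0,0,0,0,0,0],[0,0,0,0,0,0,0],[0,0,0,0,0,0,0],[0,0,0,0,0,0,0],[0,0,0,0,0,0,0]])

```text
time_s: 10.45
ee_pos: [0.6522, 0.2415, 0.0086]
eef_rot: [3.141, 0.001, -3.024]
force: [-0.8, -0.5, 3.7]
grip_width: 0.0377
grip_force: 20.0
```

```bash
python3 go.py .4625 .1393 .08 17
```

```text
t 10.4 ee [0.6522 0.2415 0.0086] yaw -173.29 tilt 0.000 0.001 w 0.0377
 turn rz total -0.180 | then shift units tx 4.226 ty -0.845 tz -1.428  (q6 -1.57)
```

Call:
move_arm(increments=[[0,0,0,-0.23,0,0,0],[0,0,0,-0.5,0,0,0],[0,0,0,-0.5,0,0,-0.09],[0,0,0,-0.2,0,0,-0.09],[0,0.3,-0.06,0,0,0,0],[0,0.5,-0.1,0,0,0,0],[0,0.55,-0.11,0,0,0,0],[0,0.55,-0.11,0,0,0,0],[0,0.55,-0.11,0,0,0,0],[0,0.55,-0.11,0,0,0,0],[0,0.5,-0.1,0,0,0,0],[0,0.4,-0.08,0,0,0,0],[0,0.3,-0.06,0,0,0,0],[0,0,0,0,0,0,0],[0,0,0,0,0,0,0]])

```text
time_s: 11.95
ee_pos: [0.4641, 0.14, 0.0802]
eef_rot: [-3.142, 0.001, -2.845]
force: [0.2, 0.3, -1.5]
grip_width: 0.0381
grip_force: 20.0
```

```bash
python3 go.py .4625 .1393 .0135 17
```

```text
t 11.9 ee [0.4641 0.14   0.0802] yaw -162.98 tilt 0.000 0.001 w 0.0381
 turn rz total 0.000 | then shift units tx 0.034 ty -0.003 tz 1.334  (q6 -1.57)
```

Call:
move_arm(increments=[[0,0.03,0,0.4,0,0,0],[0,0,0,0.4,0,0,0],[0,0,0,0.3,0,0,0],[0,0,0,0.22,0,0,0],[0,0,0,0,0,0,0],[0.57,0,0,0,0,0,0],[0.57,0,0,0,0,0,0],[0.57,0,0,0,0,0,0],[0.57,0,0,-0.2,0,0,0],[0.57,0,0,-0.5,0,0,0],[0.6,0,0,-0.8,0,0,0],[0.6,0,0,-0.8,0,0,0.14],[0.6,0,0,-0.4,0,0,0.14],[0.6,0,0,0,0,0,0]])

```text
time_s: 13.35
ee_pos: [0.4633, 0.1396, 0.1521]
eef_rot: [3.14, 0.006, -3.128]
force: [1.0, -0.5, -1.0]
grip_width: 0.0563
grip_force: 0.0
```

```bash
python3 go.py .62 .006 .15
```

```text
t 13.3 ee [0.4633 0.1396 0.1521] yaw -179.20 tilt 0.001 0.006 w 0.0563
 turn rz total 0.000 | then shift units tx -3.097 ty -2.716 tz 0.041  (q6 -1.58)
```

Call:
move_arm(increments=[[0.6,-0.2,-0.17,0,0,0,0],[0.6,-0.4,-0.35,0,0,0,0],[0.6,-0.5,-0.44,0,0,0,0],[0.6,-0.5,-0.44,0,0,0,0],[0.6,-0.5,-0.44,0,0,0,0],[0.6,-0.5,-0.44,0,0,0,0],[0.6,-0.3,-0.26,0,0,0,0],[0.6,-0.2,-0.17,0,0,0,0],[0.6,0,0,0,0,0,0],[0.6,0,0,0,0,0,0]])

```text
time_s: 14.35
ee_pos: [0.6188, 0.0062, 0.147]
eef_rot: [3.141, -0.002, -3.123]
force: [-0.4, -0.7, -0.1]
grip_width: 0.0563
grip_force: 0.0
```

```bash
python3 - <<'E'
from fit import *
c=wcam(); cv2.imwrite("pics/w3.png",c["color"])
for n,g in [("gold_knob",(.64,.0056,0)),("zebra",(.665,.129,.05)),("soapbar",(.656,-.135,.34))]:
  for D in ctrl.cut_out(n,c)[:2]:
    print(n,D["conf"],D["centre"],D["mask"].sum(),fit(c,n,D["mask"],g))
E
python3 go.py .642 .006 .007
```

```text
gold_knob 0.62 [219.6, 319.8] 554 (array([ 0.64565455,  0.00640134, -0.03745117]), np.float64(0.9719691683036231))
zebra 0.79 [236.1, 434.8] 2802 (array([0.66668887, 0.12811721, 0.0775039 ]), np.float64(0.944305221303224))
zebra 0.44 [229.8, 183.7] 3904 (array([ 0.95208642,  0.00391358, -0.52777778]), np.float64(0.03727879934724232))
soapbar 0.56 [228.4, 183.9] 3902 (array([ 0.65857434, -0.13558271,  0.35048287]), np.float64(0.9554196596761774))
t 14.6 ee [0.619  0.0069 0.1484] yaw -178.95 tilt 0.000 -0.000 w 0.0564
 turn rz total -0.000 | then shift units tx -0.460 ty -0.027 tz 2.828  (q6 -1.58)
```

View pics/w3.png

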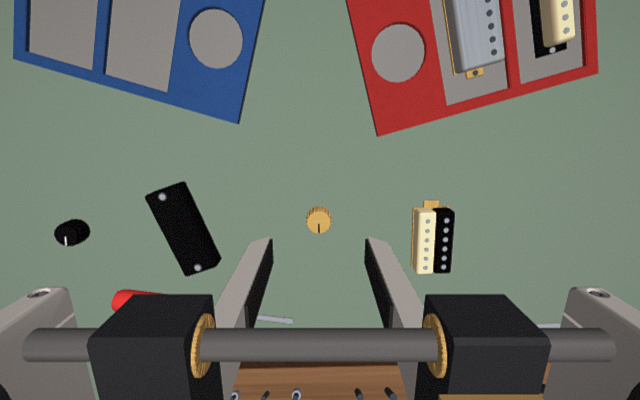

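Gold knob is at (318,220), fit (0.646, 0.006). The humbucker and single-coil both lie inside their bays.

Call:
move_arm(force=10, increments=[[0.6,-0.26,-0.01,0.3,0,0,0],[0.6,-0.27,-0.01,0.5,0,0,0],[0.6,0,0,0.5,0,0,0],[0.6,0,0,0.5,0,0,0],[0.6,0,0,0.5,0,0,0],[0.6,0,0,0.33,0,0,0],[0.6,0,0,0.2,0,0,0],[0.6,0,0,0,0,0,0],[0,0,0,0,0,0,0],[0,0,0,0,0,0,0],[0,0,0,0,0,0,0],[0,0,0,0,0,0,0],[0,0,0,0,0,0,0]])

```text
time_s: 15.85
ee_pos: [0.646, 0.0059, 0.0074]
eef_rot: [3.142, 0.001, -3.124]
force: [-0.6, 0.1, 2.5]
grip_width: 0.0247
grip_force: 10.0
```

```bash
python3 go.py .4815 .0771 .08 17
```

```text
t 15.8 ee [0.646  0.0059 0.0074] yaw -179.02 tilt 0.000 0.001 w 0.0247
 turn rz total -0.280 | then shift units tx 2.731 ty 2.323 tz -1.452  (q6 -1.71)
```

Call:
move_arm(increments=[[0,0,0,-0.25,0,0,0],[0,0,0,-0.5,0,0,-0.1],[0,0,0,-0.5,0,0,-0.1],[0,0,0,-0.2,0,0,-0.08],[0,0.23,0.2,0,0,0,0],[0,0.4,0.34,0,0,0,0],[0,0.5,0.42,0,0,0,0],[0,0.5,0.42,0,0,0,0],[0,0.5,0.42,0,0,0,0],[0,0.4,0.34,0,0,0,0],[0,0.2,0.17,0,0,0,0],[0,0,0,0,0,0,0],[0,0,0,0,0,0,0]])

```text
time_s: 17.15
ee_pos: [0.4823, 0.0764, 0.0803]
eef_rot: [-3.141, 0.001, -2.844]
force: [0.4, 0.4, -0.9]
grip_width: 0.0246
grip_force: 10.0
```

```bash
python3 go.py .4815 .0771 .0127 17
```

```text
t 17.1 ee [0.4823 0.0764 0.0803] yaw -162.96 tilt 0.000 0.001 w 0.0246
 turn rz total 0.001 | then shift units tx 0.010 ty 0.019 tz 1.351  (q6 -1.71)
```

Call:
move_arm(increments=[[0,0.01,0.02,0.4,0,0,0],[0,0,0,0.4,0,0,0],[0,0,0,0.3,0,0,0],[0,0,0,0.15,0,0,0],[0,0,0,0.1,0,0,0],[0,0,0,0,0,0,0],[0.4,0,0,0,0,0,0],[0.4,0,0,0,0,0,0],[0.4,0,0,0,0,0,0],[0.4,0,0,-0.2,0,0,0],[0.4,0,0,-0.5,0,0,0],[0.7,0,0,-0.8,0,0,0],[0.7,0,0,-0.8,0,0,-0.06],[0.7,0,0,-0.4,0,0,0],[0.7,0,0,0,0,0,0]])

```text
time_s: 18.65
ee_pos: [0.482, 0.0773, 0.1505]
eef_rot: [-3.14, 0.006, -2.784]
force: [0.2, -0.1, -0.6]
grip_width: 0.065
grip_force: 0.0
```

```bash
python3 go.py .64 -.1355 .15
```

```text
t 18.6 ee [0.482  0.0773 0.1505] yaw -159.53 tilt 0.002 0.006 w 0.0650
 turn rz total 0.000 | then shift units tx -1.473 ty -5.093 tz 0.010  (q6 -2.14)
```

Call:
move_arm(increments=[[0.7,-0.08,-0.29,0,0,0,0],[0.7,-0.14,-0.48,0,0,0,0],[0.7,-0.16,-0.56,0,0,0,0],[0.7,-0.16,-0.56,0,0,0,0],[0.7,-0.16,-0.56,0,0,0,0],[0.7,-0.16,-0.56,0,0,0,0],[0.7,-0.16,-0.56,0,0,0,0],[0.7,-0.16,-0.56,0,0,0,0],[0.7,-0.14,-0.48,0,0,0,0],[0.7,-0.14,-0.48,0,0,0,0],[0.7,0,0,0,0,0,0],[0.7,0,0,0,0,0,0]])

```text
time_s: 19.85
ee_pos: [0.6375, -0.1363, 0.145]
eef_rot: [3.14, -0.002, -2.785]
force: [-0.3, -0.1, 0.9]
grip_width: 0.0657
grip_force: 0.0
```

```bash
python3 - <<'E'
from fit import *
c=wcam(); cv2.imwrite("pics/w4.png",c["color"])
for n,g in [("black_knob",(.6626,-.2545,0)),("soapbar",(.656,-.135,.34))]:
  for D in ctrl.cut_out(n,c)[:2]:
    print(n,D["conf"],D["centre"],D["mask"].sum(),fit(c,n,D["mask"],g))
E
python3 go.py .6585 -.1356 .008 20
```

```text
black_knob 0.94 [178.0, 199.6] 628 (array([ 0.66449101, -0.25552809,  0.08059651]), np.float64(0.9440833111546163))
soapbar 0.81 [214.8, 314.6] 3428 (array([ 0.65799073, -0.13476708,  0.35693224]), np.float64(0.9683648188949684))
t 20.0 ee [ 0.6377 -0.1352  0.1465] yaw -159.50 tilt 0.001 -0.001 w 0.0658
 turn rz total 0.009 | then shift units tx -0.388 ty -0.151 tz 2.771  (q6 -2.12)
```

View pics/w4.png

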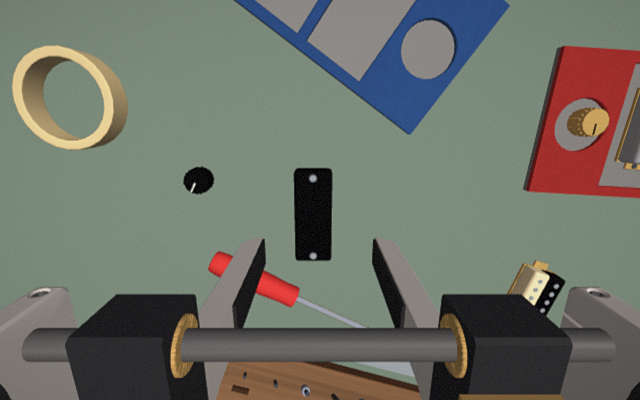

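Soapbar is at (313,214), fit (0.658, −0.135, 20.4°). The black knob is at (199,180) → (0.6645, −0.2555), and the gold knob sits in its round bay.

Call:
move_arm(force=20, increments=[[0.7,-0.19,-0.07,0.3,0,0,0],[0.7,-0.19,-0.07,0.5,0,0,0],[0.7,0,0,0.5,0,0,0],[0.7,0,0,0.5,0,0,0],[0.7,0,0,0.5,0,0,0],[0.7,0,0,0.3,0,0,0],[0.7,0,0,0.17,0,0,0],[0.7,0,0,0,0,0,0],[0,0,0,0,0,0,0],[0,0,0,0,0,0,0],[0,0,0,0,0,0,0],[0,0,0,0,0,0,0],[0,0,0,0,0,0,0]])

```text
time_s: 21.3
ee_pos: [0.6586, -0.1356, 0.009]
eef_rot: [-3.141, 0.001, -2.784]
force: [-2.1, 0.8, 4.6]
grip_width: 0.0372
grip_force: 20.0
```

```bash
python3 go.py .456 -.153 .08 -15
```

```text
t 21.3 ee [ 0.6586 -0.1356  0.009 ] yaw -159.53 tilt 0.000 0.001 w 0.0372
 turn rz total 0.619 | then shift units tx 3.824 ty -1.385 tz -1.419  (q6 -1.63)
```

Call:
move_arm(increments=[[0,0,0,-0.22,0,0,0],[0,0,0,-0.4,0,0,0.1],[0,0,0,-0.5,0,0,0.13],[0,0,0,-0.3,0,0,0.13],[0,0,0,0,0,0,0.13],[0,0,0,0,0,0,0.13],[0,0.22,-0.08,0,0,0,0],[0,0.4,-0.14,0,0,0,0],[0,0.5,-0.18,0,0,0,0],[0,0.5,-0.18,0,0,0,0],[0,0.5,-0.18,0,0,0,0],[0,0.5,-0.18,0,0,0,0],[0,0.5,-0.18,0,0,0,0],[0,0.4,-0.15,0,0,0,0],[0,0.3,-0.11,0,0,0,0],[0,0,0,0,0,0,0],[0,0,0,0,0,0,0]])

```text
time_s: 23.0
ee_pos: [0.4566, -0.1528, 0.0801]
eef_rot: [-3.141, 0.001, 2.878]
force: [-0.7, 0.0, -1.6]
grip_width: 0.0376
grip_force: 20.0
```

```bash
python3 go.py .456 -.153 .0138 -15
```

```text
t 23.0 ee [ 0.4566 -0.1528  0.0801] yaw 164.92 tilt 0.000 0.001 w 0.0376
 turn rz total -0.001 | then shift units tx 0.011 ty -0.007 tz 1.327  (q6 -1.63)
```

Call:
move_arm(increments=[[0,0.01,0,0.4,0,0,0],[0,0,0,0.4,0,0,0],[0,0,0,0.3,0,0,0],[0,0,0,0.13,0,0,0],[0,0,0,0.09,0,0,0],[0,0,0,0,0,0,0],[0.57,0,0,0,0,0,0],[0.57,0,0,0,0,0,0],[0.57,0,0,0,0,0,0],[0.57,0,0,-0.2,0,0,0],[0.57,0,0,-0.5,0,0,0],[0.6,0,0,-0.8,0,0,0],[0.6,0,0,-0.5,0,0,0],[0.6,0,0,0,0,0,0]])

```text
time_s: 24.4
ee_pos: [0.4571, -0.1531, 0.1175]
eef_rot: [-3.141, 0.006, 2.879]
force: [0.2, 0.1, -0.7]
grip_width: 0.0562
grip_force: 0.0
```

```bash
python3 go.py .6645 -.2555 .0075
```

```text
t 24.4 ee [ 0.4571 -0.1531  0.1175] yaw 164.94 tilt 0.001 0.006 w 0.0562
 turn rz total -0.000 | then shift units tx -4.538 ty -0.900 tz 2.200  (q6 -1.68)
```

Call:
move_arm(increments=[[0.6,-0.24,-0.05,0,0,0,0],[0.6,-0.5,-0.1,0,0,0,0],[0.6,-0.6,-0.12,0,0,0,0],[0.6,-0.6,-0.12,0,0,0,0],[0.6,-0.6,-0.12,0,0,0,0],[0.6,-0.6,-0.12,0,0,0,0],[0.6,-0.6,-0.12,0,0,0,0],[0.6,-0.5,-0.1,0,0,0,0],[0.6,-0.3,-0.05,0,0,0,0],[0.6,0,0,0.4,0,0,0],[0.6,0,0,0.5,0,0,0],[0.6,0,0,0,0,0,0],[0.6,0,0,0,0,0,0]])

```text
time_s: 25.7
ee_pos: [0.6629, -0.2549, 0.0686]
eef_rot: [3.141, -0.001, 2.879]
force: [1.6, -0.5, 1.1]
grip_width: 0.0564
grip_force: 0.0
```

```bash
python3 go.py .6645 -.2555 .0075
```

```text
t 25.7 ee [ 0.6629 -0.2549  0.0686] yaw 164.94 tilt 0.000 -0.001 w 0.0564
 turn rz total -0.000 | then shift units tx -0.035 ty -0.004 tz 1.222  (q6 -1.68)
```

Call:
move_arm(force=10, increments=[[0.6,-0.03,0,0.4,0,0,0],[0.6,0,0,0.4,0,0,0],[0.6,0,0,0.25,0,0,0],[0.6,0,0,0.17,0,0,0],[0.6,0,0,0,0,0,0],[0,0,0,0,0,0,0],[0,0,0,0,0,0,0],[0,0,0,0,0,0,0],[0,0,0,0,0,0,0],[0,0,0,0,0,0,0]])

```text
time_s: 26.7
ee_pos: [0.6646, -0.2554, 0.0078]
eef_rot: [-3.142, 0.0, 2.879]
force: [0.4, 0.8, 1.3]
grip_width: 0.0248
grip_force: 10.0
```

```bash
python3 go.py .4727 -.0904 .08 -15
```

```text
t 26.7 ee [ 0.6646 -0.2554  0.0078] yaw 164.94 tilt 0.000 0.000 w 0.0248
 turn rz total -0.001 | then shift units tx 4.561 ty 2.193 tz -1.444  (q6 -1.50)
```

Call:
move_arm(increments=[[0,0,0,-0.24,0,0,0],[0,0,0,-0.5,0,0,0],[0,0,0,-0.5,0,0,0],[0,0.26,0.12,-0.2,0,0,0],[0,0.5,0.24,0,0,0,0],[0,0.6,0.29,0,0,0,0],[0,0.6,0.29,0,0,0,0],[0,0.6,0.29,0,0,0,0],[0,0.6,0.29,0,0,0,0],[0,0.6,0.29,0,0,0,0],[0,0.5,0.24,0,0,0,0],[0,0.3,0.14,0,0,0,0],[0,0,0,0,0,0,0],[0,0,0,0,0,0,0]])

```text
time_s: 28.1
ee_pos: [0.4735, -0.0907, 0.0803]
eef_rot: [-3.142, 0.002, 2.879]
force: [-0.0, -0.2, -0.0]
grip_width: 0.0245
grip_force: 10.0
```

```bash
python3 go.py .4727 -.0904 .0131 -15
```

```text
t 28.1 ee [ 0.4735 -0.0907  0.0803] yaw 164.95 tilt 0.000 0.002 w 0.0245
 turn rz total -0.001 | then shift units tx 0.017 ty 0.001 tz 1.345  (q6 -1.50)
```

Call:
move_arm(increments=[[0,0.02,0,0.4,0,0,0],[0,0,0,0.4,0,0,0],[0,0,0,0.3,0,0,0],[0,0,0,0.15,0,0,0],[0,0,0,0.1,0,0,0],[0,0,0,0,0,0,0],[0.4,0,0,0,0,0,0],[0.4,0,0,0,0,0,0],[0.4,0,0,0,0,0,0],[0.4,0,0,-0.2,0,0,0],[0.4,0,0,-0.5,0,0,0],[0.4,0,0,-0.8,0,0,0],[0.4,0,0,-0.8,0,0,0],[0.4,0,0,-0.8,0,0,0],[0.4,0,-0.4,-0.6,0,0,0],[0.4,0,-0.8,0,0,0,0],[0.4,0,-0.8,0,0,0,0],[0.4,0,-0.8,0,0,0,0],[0.4,0,-0.8,0,0,0,0],[0.4,0,-0.8,0,0,0,0]])

```text
time_s: 30.1
ee_pos: [0.4139, -0.304, 0.198]
eef_rot: [-3.141, 0.001, 2.879]
force: [1.5, 1.1, -0.2]
grip_width: 0.0376
grip_force: 0.0
```

Call:
move_arm(increments=[[0.4,0,-0.7,0,0,0,0],[0.4,0,-0.5,0,0,0,0],[0.4,0,-0.2,0,0,0,0],[0.4,0,0,0,0,0,0],[0.4,0,0,0,0,0,0],[0.4,0,0,0,0,0,0],[0.4,0,0,0,0,0,0]])

```text
time_s: 30.8
ee_pos: [0.3969, -0.3693, 0.1972]
eef_rot: [-3.142, 0.0, 2.88]
force: [-0.1, -0.1, -0.5]
grip_width: 0.0375
grip_force: 0.0
```

Run:
```python
from fit import *
t=ctrl.camera("top"); cv2.imwrite("pics/top1.png",cv2.resize(t["color"][110:330,100:540],None,fx=1.8,fy=1.8,interpolation=2))
o=ctrl.get_obs(); print(o["time_s"],o["ee_pos"],o["joint_vel"])
# tray pixel check: expected bay-centre positions at floor height vs. masks
for n,g,tr in [("soapbar",(.456,-.153,-.26),"b"),("black_knob",(.473,-.09,0),"b"),("humbucker",(.4625,.139,.3),"g"),("single_coil",(.442,.206,.3),"g"),("gold_knob",(.4815,.077,0),"g"),("zebra",(.666,.129,.06),""),("cream_knob",(.489,-.358,0),"")]:
    D=ctrl.cut_out(n,t)
    if not D: print("miss",n); continue
    x,q=fit(t,n,D[0]["mask"],g)
    T={"b":(.4546,-.158,-15),"g":(.461,.144,197)}.get(tr)
    loc=R.from_euler("z",-T[2],degrees=True).apply([x[0]-T[0],x[1]-T[1],0])[:2] if T else x[:2]
    print(n,round(D[0]["conf"],2),np.round(loc*1000,1),np.rad2deg(x[2]).round(1),round(q,2))
```

```text
30.85 [ 0.39681449 -0.36942736  0.19713923] [-0.0063908   0.00439364 -0.00382161  0.00232599 -0.00209332 -0.00173253]
soapbar 0.94 [-0.5  4.7] -16.4 0.97
black_knob 0.4 [-2.2 70.1] 3.0 0.96
humbucker 0.89 [2.4 3.7] 16.7 0.97
single_coil 0.74 [  1.9 -67. ] 17.4 0.99
gold_knob 0.52 [ 2.2 68.9] 3.0 0.98
zebra 0.76 [665.3 129.5] 5.2 0.85
cream_knob 0.42 [ 488.8 -357.8] -4.3 0.95
```

View pics/top1.png

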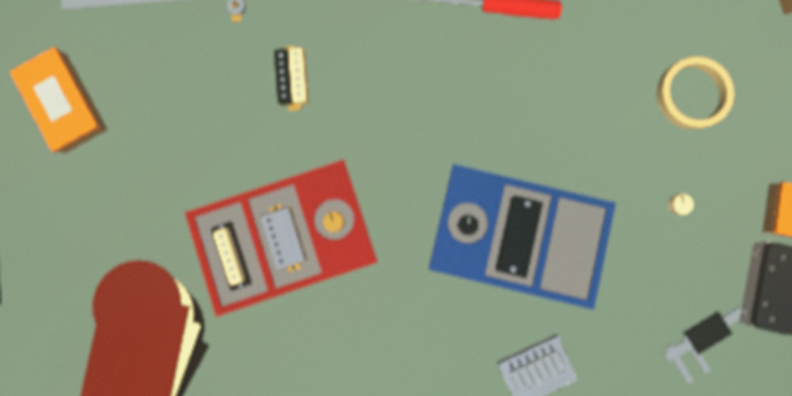

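All five parts lie centred in their bays, with offsets of 3 mm or less. The zebra and cream knob haven't moved, and the gripper is clear.

```bash
python3 -c "
from station import ctrl
print(ctrl.hand_in())"
```

```text
the job is handed in; nothing more can be done
None
```

I handed the job in after about 31 s of robot time: all five parts are in their bays within about 3 mm of centre by the last top-camera picture, and the zebra pickup and cream knob have not moved; the hand-in gave no verdict.

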